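# Shut the gear case and secure it with its turnbutton

### The arm

A 6-joint arm with a two-finger parallel gripper is mounted at the origin on a cart in front of the work surface, level with it; the furniture and walls round the work are solid. World frame = base frame: x ahead of the robot, y to its left, z up, the work surface at z = 0. Lengths are in m, angles in rad, forces in N, time in s.
With the tool pointing down it reaches from about 0.25 to 0.8 m from the base axis. Payload 8.5 kg.
Tool frame: the origin (TCP) lies midway between the tips of the shut fingers; the grasp point (between the pads) lies 19 mm behind it; z points along the fingers, y is the line along which they close (so a half turn about z gives the same grasp; the last joint's range is limited). The gripper opens to 85 mm and grips with 20 to 120 N. Pads are 22 mm wide; open, the fingers measure 114 mm over their backs; the gripper's body (76 mm by 85 mm) begins 54 mm behind the grasp point. The pads swing forward as they close: fully open they stand 13 mm farther back than shut.
Start: joints at [-1.344, 0.238, -0.013, 1.319, 0, 1.571], TCP at [0.118, -0.512, 0.231] pointing down, gripper open.
Joint ranges: [-2.66, 2.66], [-1.03, 1.9], [-1.14, 1.46], [-1.82, 2.27], [-1.45, 1.34], [-3.14, 3.14]. Speed limits (rad/s): [2.22, 2.22, 2.79, 3.14, 3.14, 3.14].

### API

Orientations are given as a rotation vector (axis times angle).
In Python, from cell import robot gives the robot as it stands. The module is installed in compiled form; this text tells all that it offers.
- The arm moves only by the shell command python3 -m jog 'ROWS' [FORCE]. ROWS is JSON, a list of rows, each a list of 3 entries, a list of its own where there are three numbers: the shift along the tool's x, y, z in m, then the turn about the tool's z in degrees, then the opening, from 0 (shut) to 1 (fully open). A call has 1 to 20 rows; each row is the pose to reach, as a shift and turn from the pose commanded when the call began, along the tool's axes at that moment; what a row does not reach only later rows make up. A row lasts 1/12 s, in which the tool goes at most 41.7 mm and 7.16 degrees, less where a joint would pass 70% of its speed; a pose out of reach is approached as far as the arm can. A call with a gripper value outside its range is refused whole. The fingers move at their own pace and stop on an object; FORCE is the grip in N (left out, the last holds). Time passes only in rows, so rows that repeat a pose let the fingers close. It gives the time, the measured TCP pose, the force, the opening and the grip force at its end, in the units of the state.
- robot.read_state(): the state, without advancing time (a new reading comes with each control period).
- robot.grab_frame(name): name is "scene" or "top"; returns a dict with "color" (420x560x3 uint8, red, green, blue), "mtx" (3x3 intrinsics, pixels), "view" (4x4, takes a point from world to camera coordinates). Camera axes: x right, y down, z forward; pixel columns grow to the right and rows downward; lengths in m; the calibration is good to about 2 mm. A picture is of the moment at which its call begins. There is no depth.
- robot.job_done(): hands the job in; it is judged then, once.
The state is a dict: "time_s": time; "q": joint angles; "qvel": joint speeds; "joint_torque": joint torques, N m; "ee_pos": TCP position; "ee_rot": TCP orientation; "contact_force": force on the tool from outside, world axes, zero at the start; "ft_torque": the same for the moment, N m; "width": opening from 0.0 (shut) to 1.0 (fully open); "grip_force": force on a finger pad.
Only numpy, scipy, OpenCV 4.12 (cv2) and the standard library are available. Lean on these libraries where they do the work, as an engineer would, in place of code of your own. Each camera call takes 0.05 s, during which the arm holds its last target. There are 200 camera calls.

### The job

Put the gears away: press the open lid of the long plywood case, the one with the two white gears in it, fully shut, and then turn the turnbutton on its front rail so that it lies squarely across the front edge of the lid and holds it shut. Do not turn the button across before the lid is down, and leave the short case of the same make alone, with its lid open and its button as it is.

Things in the scene. Friction and masses are not known exactly. Their poses are not given: they have to be found in the camera images.
- long_case: Longer of two plywood cases, holding two white gears, fixed: 160 mm deep (its x) by 200 wide (y) by 50 high. Origin: centre of its underside; z up, x from front rail back to the hinges. Fixed front rail x -80 to -42 mm, top z 49. Lid behind it, 118 deep, 200 wide, 8 thick, hinged about the line x +78, z 46; shut, its front edge is at x -40, its top at z 50, flush with the rail.
- long_lid (a joint): Angle of the long case's lid, rad: 0 = fully shut, growing as its front edge swings up and back; 0.8 to 1.2 at the start. The hinge is stiff: the lid stays wherever it is left; 2 to 3 N on its outer face 85 mm from the hinge moves it, so it must be pressed all the way down.
- long_turnbutton_mid (a point): Long case's turnbutton: aluminium bar 76 x 12 mm, upright sides, on a vertical pivot through its middle at case x -61, y 0 mm. Foot 51 mm above the bench; middle 48 mm are 22 tall, ends 10. Point on the pivot, 62 mm above the bench; x along the bar, z up. Starts roughly along the rail; across = bar along the case's x, either way round. Turns both ways, no stop; stiff (2 N at its end), stays put.
- short_lid_edge (a point): Middle of the free front edge of the open lid of the short case, 118 mm from its hinge; to be left alone. The short case is like the long one but 130 mm wide, with two bolts in it.
- short_turnbutton_end (a point): One end of the short case's turnbutton (a bar like the other, 38 mm from its pivot); to be left alone.

How it is judged:
By the outcome, as a careful person would: the job done as asked, in the order asked, and still so for the second after the job is handed in, with the robot touching nothing.
It also fails if it takes over 48 s, if anything falls off the work surface, if the arm or the gripper's body presses on something with over 40 N, if the wrist force passes 120 N, or if a joint passes its speed limit or range.

## Working session

There is one attempt and no reset: what is moved stays moved. The work goes in short steps, Python scripts to look and compute and a shell command to move; the robot and the scene stay as the last step left them, time stands still between calls to the robot, and variables do not carry over. Pictures are saved under pics/ and viewed, at most 10 in all, crops included, and the job is handed in when it is done.

```bash
mkdir -p pics
python3 - <<'E'
from cell import robot
import cv2,numpy as np
for n in("scene","top"):
    f=robot.grab_frame(n);cv2.imwrite(f"pics/{n}0.png",cv2.resize(f["color"][:,:,::-1],(800,600),interpolation=cv2.INTER_CUBIC))
    np.savez(f"{n}.npz",K=f["mtx"],V=f["view"]);print(n,f["mtx"].round(1).tolist(),f["view"].round(4).tolist())
s=robot.read_state();print(s["ee_pos"],s["ee_rot"],s["time_s"])
E
```

```text
scene [[465.8, 0.0, 284.9], [0.0, 465.8, 210.5], [0.0, 0.0, 1.0]] [[-0.8007, -0.5989, -0.0146, 0.4718], [-0.4025, 0.5559, -0.7273, 0.2915], [0.4437, -0.5764, -0.6862, 0.7937], [0.0, 0.0, 0.0, 1.0]]
top [[392.0, 0.0, 276.2], [0.0, 392.0, 212.9], [0.0, 0.0, 1.0]] [[-0.0738, -0.9973, -0.0038, 0.0205], [-0.9738, 0.0729, -0.2152, 0.5796], [0.2149, -0.0122, -0.9766, 0.8477], [0.0, 0.0, 0.0, 1.0]]
[ 0.11796996 -0.51118595  0.23072645] [-3.12011518e+00 -3.55376679e-01  2.10278836e-04] 0.1
```

View pics/scene0.png

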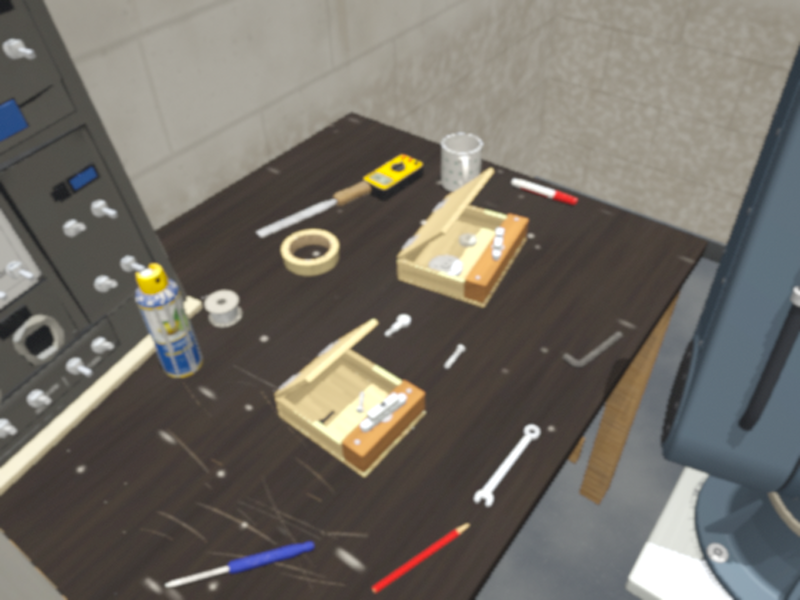

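View pics/top0.png

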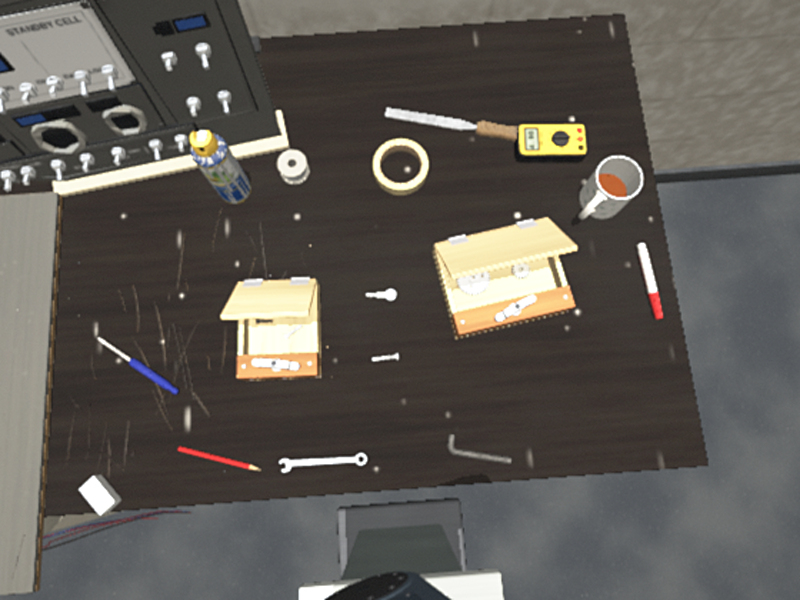

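The scene view shows the long case (gears) at about (465,245) and the short one at (350,410). In the top view the long case is at (510,280), its rail running from (457,325) to (575,300), with its button near (517,307), tilted. The short case is at (275,330). I'll enlarge both views of the long case.

Run:
```python
from cell import robot
import cv2,numpy as np
a=robot.grab_frame("top")["color"][:,:,::-1][145:245,295:415]
b=robot.grab_frame("scene")["color"][:,:,::-1][112:217,270:380]
cv2.imwrite("pics/c.png",np.vstack([cv2.resize(a,(480,400),interpolation=cv2.INTER_CUBIC)]))
A=cv2.resize(a,(400,333),interpolation=cv2.INTER_CUBIC)
cv2.imwrite("pics/ct.png",cv2.resize(a,(720,600),interpolation=cv2.INTER_CUBIC))
cv2.imwrite("pics/cs.png",cv2.resize(b,(628,600),interpolation=cv2.INTER_CUBIC))
```

```text
(no output)
```

View pics/ct.png

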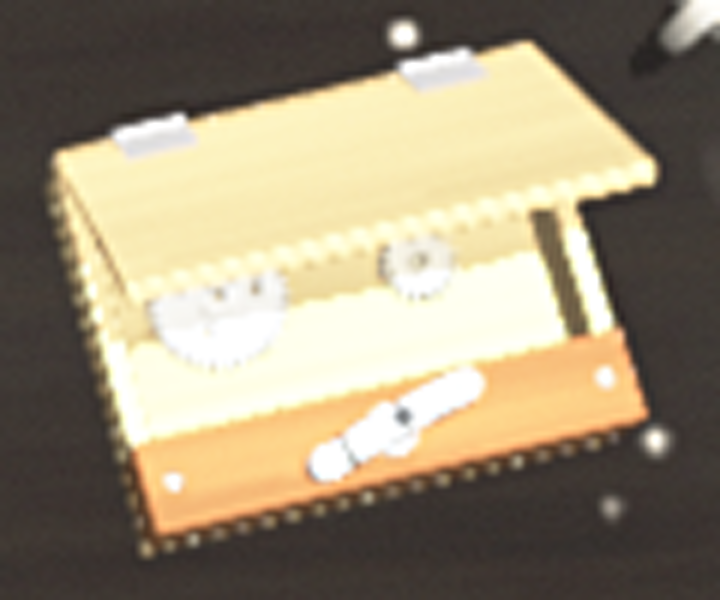

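View pics/cs.png

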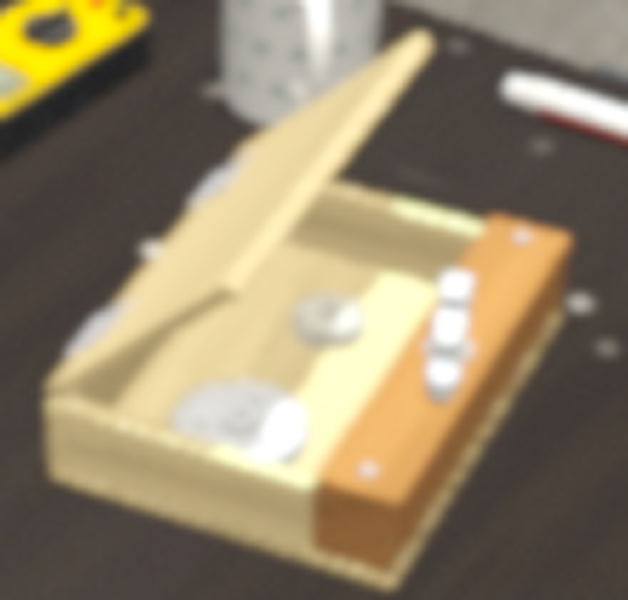

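The crops show the rail-top corners at (155,535), (648,415), (622,332) and (133,448) in the top crop, with bar tips at (312,470) and (485,378). The lid front corners are at about (135,290) and (657,170). I'll fit the pose from these.

```bash
cat > h.py <<'E'
import numpy as np
from scipy.optimize import least_squares
from scipy.spatial.transform import Rotation as R
C={n:np.load(f"{n}.npz") for n in("top","scene")}
def proj(n,P):
    c=C[n];P=np.atleast_2d(P);q=(c["V"][:3,:3]@P.T).T+c["V"][:3,3];q=q@c["K"].T;return q[:,:2]/q[:,2:]
def ray(n,uv,z):
    c=C[n];Rv=c["V"][:3,:3];o=-Rv.T@c["V"][:3,3];d=Rv.T@np.linalg.inv(c["K"])@[uv[0],uv[1],1];return o+d*(z-o[2])/d[2]
def world(p,L):
    x,y,t=p[:3];L=np.atleast_2d(L);c,s=np.cos(t),np.sin(t)
    return np.c_[x+c*L[:,0]-s*L[:,1],y+s*L[:,0]+c*L[:,1],L[:,2]]
E
python3 - <<'E'
from h import *
T=lambda u,v:((u+.5)/6-.5+295,(v+.5)/6-.5+145)
S=lambda u,v:((u+.5)/5.71-.5+270,(v+.5)/5.714-.5+112)
rail=[[-.08,.1,.049],[-.08,-.1,.049],[-.042,-.1,.049],[-.042,.1,.049]]
tp=np.array([T(155,535),T(648,415),T(622,332),T(133,448)])
sp=np.array([S(402,503),S(573,240),S(487,215),S(318,478)])
lt=np.array([T(135,292),T(657,168)]); ls=np.array([S(232,288),S(425,32)])
def lid(a): # outer top front edge: r=118mm, 4 above hinge line
    x=.078-.118*np.cos(a)+.004*np.sin(a);z=.046+.118*np.sin(a)+.004*np.cos(a)
    return [[x,.1,z],[x,-.1,z]]
f=lambda p:np.r_[(proj("top",world(p,rail))-tp).ravel(),(proj("scene",world(p,rail))-sp).ravel(),(proj("top",world(p,lid(p[3])))-lt).ravel(),(proj("scene",world(p,lid(p[3])))-ls).ravel()]
r=least_squares(f,[.5,-.2,0,1.],loss="soft_l1");p=r.x
print(p.round(4),f(p).reshape(-1,2).round(1).tolist());np.save("p.npy",p)
a,b=ray("top",T(312,470),.061),ray("top",T(485,378),.061)
print("bar",a,b,"yaw",np.degrees(np.arctan2(*(a-b)[1::-1])),np.linalg.norm(a-b),(a+b)/2)
print("pivot",world(p,[-.061,0,.062]),"case yaw",np.degrees(p[2]),"lid edge",world(p,lid(p[3])))
from cell import robot
s=robot.read_state();print(R.from_rotvec(s["ee_rot"]).as_matrix().round(4),s["ee_pos"])
E
```

```text
[ 0.6193 -0.2089  0.1667  0.7891] [[0.8, 0.6], [0.6, 0.5], [0.0, -0.8], [0.2, -0.4], [-0.1, 0.5], [-0.2, -0.4], [0.9, 0.1], [-0.6, 0.0], [-1.1, 0.4], [0.1, -0.1], [-0.4, -0.3], [-0.2, 0.6]]
bar [ 0.54424119 -0.183298    0.061     ] [ 0.57546858 -0.25445379  0.061     ] yaw 113.69472386671404 0.07770647747683432 [ 0.55985489 -0.21887589  0.061     ]
pivot [[ 0.55919516 -0.21898452  0.062     ]] case yaw 9.552630628010274 lid edge [[ 0.60049584 -0.11062801  0.13256522]
 [ 0.63368655 -0.30785473  0.13256522]]
[[ 9.744e-01  2.249e-01 -2.000e-04]
 [ 2.249e-01 -9.744e-01  9.000e-04]
 [-0.000e+00 -1.000e-03 -1.000e+00]] [ 0.11799552 -0.51129533  0.23089536]
```

```bash
python3 -m jog '[[[0.564,-0.1815,0.0],0,0],[[0.564,-0.1815,0.0],0,0],[[0.564,-0.1815,0.0],0,0],[[0.564,-0.1815,0.0],0,0],[[0.564,-0.1815,0.0],0,0],[[0.564,-0.1815,0.0],0,0],[[0.564,-0.1815,0.0],0,0],[[0.564,-0.1815,0.0],0,0],[[0.564,-0.1815,0.0],0,0],[[0.564,-0.1815,0.0],0,0],[[0.564,-0.1815,0.0],0,0],[[0.564,-0.1815,0.0],0,0],[[0.564,-0.1815,0.0],0,0],[[0.564,-0.1815,0.0],0,0],[[0.564,-0.1815,0.0],0,0],[[0.564,-0.1815,0.0],0,0],[[0.564,-0.1815,0.0],0,0],[[0.564,-0.1815,0.05],0,0],[[0.564,-0.1815,0.05],0,0],[[0.564,-0.1815,0.05],0,0]]' 40
cat >> h.py <<'E'
def to(L,z):  # shift in tool axes to case-local xy L at world height z
    from cell import robot
    s=robot.read_state();Rt=R.from_rotvec(s["ee_rot"]).as_matrix();w=world(np.load("p.npy"),[*L,z])[0]
    print("shift",(Rt.T@(w-s["ee_pos"])).round(4),"head",np.degrees(np.arctan2(Rt[1,0],Rt[0,0])).round(2),"q",np.round(s["q"],3),"F",np.round(s["contact_force"],1),"t",s["time_s"],"pos",np.round(s["ee_pos"],4))
E
python3 -c "
from h import *
to([.008,0],.125);to([-.017,0],.049)"
```

```text
time_s: 1.87
ee_pos: [0.6238, -0.2082, 0.1788]
ee_rot: [-3.119, -0.353, 0.009]
contact_force: [0.1, -0.4, 0.2]
width: -0.0
grip_force: 0.0
shift [0.0038 0.0003 0.0538] head 12.91 q [-0.322  0.492  0.239  1.323 -0.     2.594] F [ 0.1 -0.4  0.2] t 1.8667 pos [ 0.6238 -0.2082  0.1788]
shift [-0.0208 -0.001   0.13  ] head 12.91 q [-0.322  0.492  0.239  1.323 -0.     2.594] F [ 0.1 -0.4  0.2] t 1.8667 pos [ 0.6238 -0.2082  0.1788]
```

```bash
python3 -m jog '[[[0.003,0,0.025],0,0],[[0.003,0,0.05],0,0],[[0.001,0,0.056],0,0],[[-0.001,0,0.062],0,0],[[-0.003,0,0.068],0,0],[[-0.005,0,0.074],0,0],[[-0.008,0,0.08],0,0],[[-0.01,0,0.086],0,0],[[-0.012,0,0.092],0,0],[[-0.014,0,0.098],0,0],[[-0.016,0,0.104],0,0],[[-0.018,0,0.11],0,0],[[-0.02,0,0.116],0,0],[[-0.021,0,0.122],0,0],[[-0.021,0,0.126],0,0],[[-0.021,0,0.129],0,0],[[-0.021,0,0.131],0,0],[[-0.021,0,0.131],0,0]]'
python3 -c "
from h import *
to([-.017,0],.05)"
```

```text
time_s: 3.37
ee_pos: [0.6062, -0.2125, 0.0503]
ee_rot: [-3.121, -0.355, 0.0]
contact_force: [0.2, -0.3, 0.4]
width: -0.0
grip_force: 0.0
shift [-0.0034 -0.0017  0.0003] head 12.99 q [-0.337  0.54  -0.023  1.008 -0.     2.578] F [ 0.2 -0.3  0.4] t 3.3667 pos [ 0.6062 -0.2125  0.0503]
```

```bash
for i in 1 2 3; do python3 -m jog '[[[0,0,0.001],0,0],[[0,0,0.002],0,0],[[0,0,0.002],0,0],[[0,0,0.002],0,0]]' | egrep 'pos|force'; done
```

```text
ee_pos: [0.6065, -0.2126, 0.0499]
contact_force: [-5.7, 1.1, 15.0]
grip_force: 7.2
ee_pos: [0.6065, -0.2127, 0.0498]
contact_force: [-10.0, 3.3, 29.5]
grip_force: 14.8
ee_pos: [0.6066, -0.2127, 0.0496]
contact_force: [-15.7, 4.7, 44.1]
grip_force: 22.4
```

The lid is hard down at z 0.050 with 44 N on it. Next I'll lift, move over the pivot and turn to straddle the bar.

```bash
python3 -m jog '[[[0,0,-0.03],0,0],[[0,0,-0.06],0,0],[[0,0,-0.1],0,0],[[-0.02,0,-0.1],-7,0.5],[[-0.042,0,-0.1],-14,0.5],[[-0.042,0,-0.1],-21,0.5],[[-0.042,0,-0.1],-28,0.5],[[-0.042,0,-0.1],-35,0.5],[[-0.042,0,-0.1],-42,0.5],[[-0.042,0,-0.1],-49,0.5],[[-0.042,0,-0.1],-56,0.5],[[-0.042,0,-0.1],-63,0.5],[[-0.042,0,-0.1],-70,0.5],[[-0.042,0,-0.1],-77,0.5],[[-0.042,0,-0.1],-84,0.5],[[-0.042,0,-0.1],-91,0.5],[[-0.042,0,-0.1],-98,0.5],[[-0.042,0,-0.1],-100.7,0.5],[[-0.042,0,-0.1],-100.7,0.5],[[-0.042,0,-0.1],-100.7,0.5]]'
python3 -c "
from h import *
to([-.061,0],.055)
from cell import robot
import cv2
f=robot.grab_frame('scene')['color'][:,:,::-1];t=robot.grab_frame('top')['color'][:,:,::-1]
import numpy as np
cv2.imwrite('pics/d.png',np.hstack([cv2.resize(f[92:222,260:390],(400,400),interpolation=2),cv2.resize(t[135:265,290:420],(400,400),interpolation=2)]))"
```

```text
time_s: 6.03
ee_pos: [0.5655, -0.222, 0.1443]
ee_rot: [1.721, 2.628, 0.0]
contact_force: [0.3, 0.5, 0.4]
width: 0.501
grip_force: 0.0
shift [ 0.0053 -0.0046  0.0893] head 113.58 q [-0.374  0.417  0.024  1.178  0.     0.785] F [0.3 0.5 0.4] t 6.0333 pos [ 0.5655 -0.222   0.1443]
```

View pics/d.png

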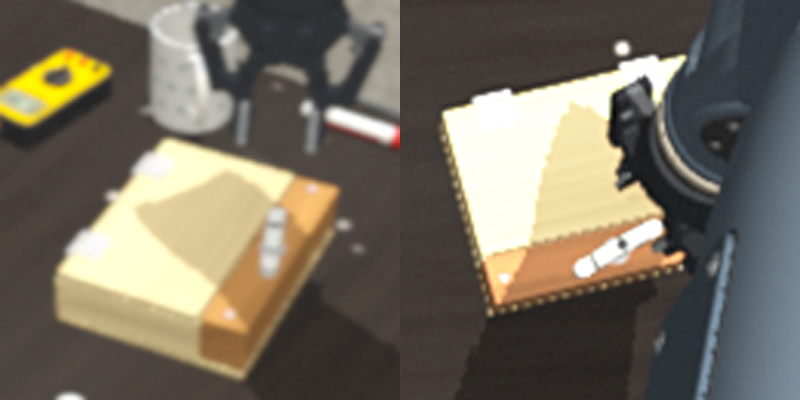

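The lid lies flush, the button (273,240) is still along the rail, and the fingers are ready to straddle it. I'll descend and grip.

```bash
python3 -m jog '[[[0.005,-0.0046,0],0,0.5],[[0.005,-0.0046,0],0,0.5],[[0.005,-0.0046,0.03],0,0.5],[[0.005,-0.0046,0.055],0,0.5],[[0.005,-0.0046,0.07],0,0.5],[[0.005,-0.0046,0.08],0,0.5],[[0.005,-0.0046,0.087],0,0.5],[[0.005,-0.0046,0.089],0,0.5],[[0.005,-0.0046,0.089],0,0.4],[[0.005,-0.0046,0.089],0,0.3],[[0.005,-0.0046,0.089],0,0.2],[[0.005,-0.0046,0.089],0,0],[[0.005,-0.0046,0.089],0,0],[[0.005,-0.0046,0.089],0,0],[[0.005,-0.0046,0.089],0,0],[[0.005,-0.0046,0.089],0,0]]' 30
python3 -c "
from h import *
to([-.061,0],.055)"
```

```text
time_s: 7.47
ee_pos: [0.5594, -0.2196, 0.0563]
ee_rot: [1.718, 2.629, -0.0]
contact_force: [-2.4, 0.7, 6.2]
width: 0.127
grip_force: 30.4
shift [0.0006 0.0001 0.0013] head 113.69 q [-0.374  0.47  -0.13   0.969 -0.     0.783] F [-2.4  0.7  6.2] t 7.4667 pos [ 0.5594 -0.2196  0.0563]
```

The bar is gripped (about 11 mm). Now I'll turn it to heading 189.55° (tool −76°).

```bash
python3 -m jog '[[[0,0,-0.001],-5,0],[[0,0,-0.001],-10,0],[[0,0,-0.001],-15,0],[[0,0,-0.001],-20,0],[[0,0,-0.001],-25,0],[[0,0,-0.001],-30,0],[[0,0,-0.001],-35,0],[[0,0,-0.001],-40,0],[[0,0,-0.001],-45,0],[[0,0,-0.001],-50,0],[[0,0,-0.001],-55,0],[[0,0,-0.001],-60,0],[[0,0,-0.001],-65,0],[[0,0,-0.001],-70,0],[[0,0,-0.001],-74,0],[[0,0,-0.001],-76,0],[[0,0,-0.001],-76,0],[[0,0,-0.001],-76,0],[[0,0,-0.001],-76,0]]'
python3 -c "
from h import *
to([-.061,0],.055)"
```

```text
time_s: 9.05
ee_pos: [0.5591, -0.2198, 0.0564]
ee_rot: [0.263, -3.13, 0.001]
contact_force: [-1.3, -4.7, -1.7]
width: 0.131
grip_force: 30.7
shift [-0.0002  0.0008  0.0014] head -170.4 q [-0.374  0.471 -0.13   0.97  -0.001 -0.542] F [-1.3 -4.7 -1.7] t 9.05 pos [ 0.5591 -0.2198  0.0564]
```

```bash
python3 -m jog '[[[0,0,-0.001],-76,0.1]]' >/dev/null 2>&1 </dev/null & sleep 0; wait; python3 -c "
from h import *
to([-.061,0],.055)"
```

```text
shift [-0.0003  0.0008  0.0016] head -163.36 q [-0.374  0.471 -0.129  0.971 -0.001 -0.665] F [  4.   -7.1 -20.3] t 9.1333 pos [ 0.5591 -0.2198  0.0566]
```

My mistake: rows are relative to the new pose, so that row turned the button 7° too far. I'll turn it back while still gripping, then release.

```bash
python3 -m jog '[[[0,0,0.001],3.5,0],[[0,0,0.001],7,0],[[0,0,0.001],7,0],[[0,0,0.001],7,0],[[0,0,0.001],7,0],[[0,0,0.001],7,0]]'
python3 -c "
from h import *
to([-.061,0],.055)"
```

```text
time_s: 9.63
ee_pos: [0.5591, -0.2198, 0.0564]
ee_rot: [0.267, -3.13, 0.001]
contact_force: [-2.2, -5.0, -2.1]
width: 0.134
grip_force: 31.7
shift [-0.0002  0.0008  0.0014] head -170.24 q [-0.374  0.471 -0.13   0.97  -0.001 -0.545] F [-2.2 -5.  -2.1] t 9.6333 pos [ 0.5591 -0.2198  0.0564]
```

```bash
python3 -m jog '[[[0,0,0],0,0.2],[[0,0,0],0,0.3],[[0,0,0],0,0.5],[[0,0,0],0,0.5],[[0,0,0],0,0.5],[[0,0,-0.02],0,0.5],[[0,0,-0.05],0,0.5],[[0,0,-0.09],0,0.5],[[0,0,-0.13],0,0.5],[[0,0,-0.16],0,0.5],[[0.03,-0.03,-0.16],0,0.5],[[0.06,-0.06,-0.16],0,0.5],[[0.08,-0.09,-0.16],0,0.5],[[0.1,-0.12,-0.16],0,0.5],[[0.12,-0.15,-0.16],0,0.5],[[0.14,-0.18,-0.16],0,0.5],[[0.16,-0.21,-0.16],0,0.5],[[0.18,-0.24,-0.16],0,0.5],[[0.18,-0.27,-0.16],0,0.5],[[0.18,-0.27,-0.16],0,0.5]]'
python3 -c "
from h import *
from cell import robot
import cv2
f=robot.grab_frame('scene')['color'][:,:,::-1];t=robot.grab_frame('top')['color'][:,:,::-1]
cv2.imwrite('pics/e.png',cv2.resize(f,(800,600),interpolation=2))
cv2.imwrite('pics/et.png',cv2.resize(t[145:245,295:415],(720,600),interpolation=2))"
```

```text
time_s: 11.3
ee_pos: [0.4271, -0.5209, 0.2151]
ee_rot: [0.264, -3.131, 0.002]
contact_force: [-0.4, 1.1, -0.9]
width: 0.503
grip_force: 0.0
```

View pics/et.png

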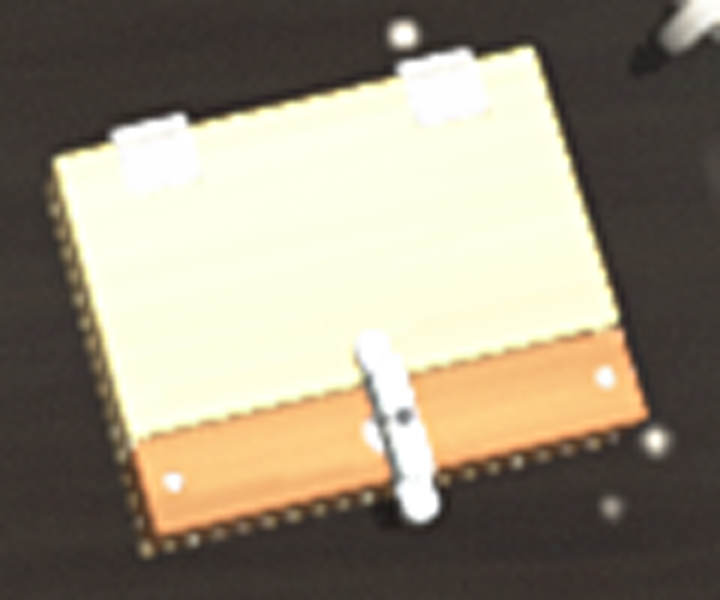

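View pics/e.png

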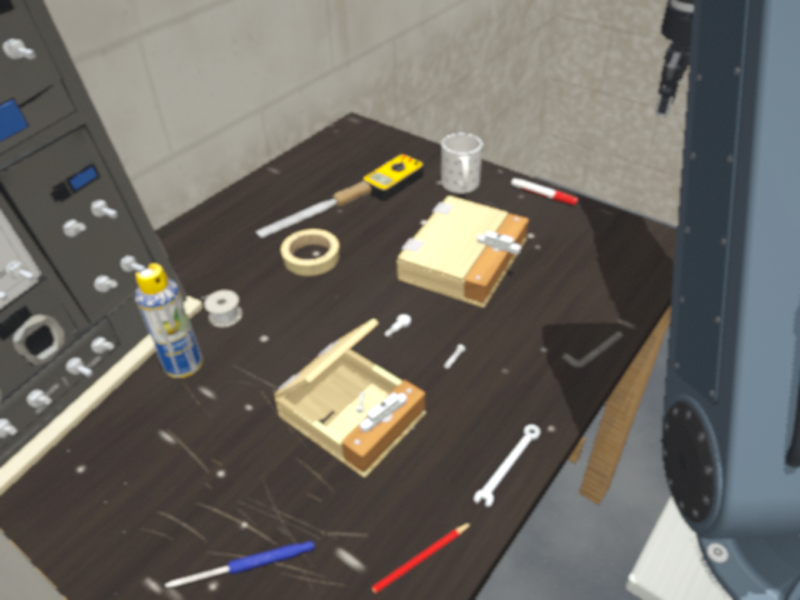

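The lid is flush and the bar lies across its front edge, with tips at (369,333) and (423,520). The short case is untouched. I'll do a quick angle check and then hand in.

```bash
python3 -c "
from h import *
T=lambda u,v:((u+.5)/6-.5+295,(v+.5)/6-.5+145)
d=ray('top',T(369,333),.061)-ray('top',T(423,520),.061);a=np.degrees(np.arctan2(d[1],d[0]));print(a)
if abs(a-9.55)<3.5:
    from cell import robot
    print(robot.job_done())"
```

```text
9.040737721825927
the job is handed in; nothing more can be done
None
```

The long case's lid is pressed fully shut and its turnbutton lies across the front edge, within about 1° of square; the short case was left alone, and I handed the job in at about 11 s; along the way I turned the button about 7° too far by mistake and turned it back before letting go.

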